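# Third hand for a strainer corner

### The arm

A 6-joint arm with a two-finger parallel gripper is mounted at the origin on the work surface. World frame = base frame: x ahead of the robot, y to its left, z up, the work surface at z = 0. Lengths are in m, angles in rad, forces in N, time in s.
With the tool pointing down it reaches from about 0.35 to 0.85 m from the base axis. Payload 8.1 kg.
Tool frame: the origin (TCP) lies at the very end of the fingers, on their centre line; the grasp point (between the pads) lies 19 mm behind it (robot.pinch_z is the distance from the TCP to the grasp point, in m); y points along the fingers, x is the direction in which the jaws open and shut, and the axes are right-handed (so a half turn about y gives the same grasp; the last joint's range is limited). The gripper opens to 93 mm and grips with 3 to 60 N. Pads are 15 mm wide; open, the fingers measure 128 mm over their backs; the gripper's body (75 mm by 188 mm) begins 65 mm behind the grasp point.
Start: joints at [1.121, 0.13, 1.488, -0, 1.523, -0.085], TCP at [0.214, 0.561, 0.219] pointing down, gripper open.
Joint ranges: [-2.96, 2.96], [-0.89, 2.26], [0.02, 2.5], [-1.34, 4.48], [0, 2.73], [-2.66, 2.66]. Speed limits (rad/s): [2.39, 2.39, 2.79, 3.14, 3.14, 3.14].

### API

Orientations are given as a rotation vector (axis times angle).
In Python, from plant import robot gives the robot as it stands.
- The arm moves only by the shell command python3 -m inch 'ROWS' [FORCE]. ROWS is JSON, a list of rows, each a list of 5 numbers: the closure, from -1 (fully open) to 1 (shut), then the shift along the world's x, y, z in m, then the turn about the world's z in rad. A call has 1 to 8 rows; each row is the pose to reach, as a shift and turn from the pose measured when the call began; what a row does not reach only later rows make up. A row lasts 1/8 s, in which the tool goes at most 62.5 mm and 10.7 degrees, less where a joint would pass 70% of its speed; a pose out of reach is approached as far as the arm can. A call with a gripper value outside its range is refused whole. The fingers move at their own pace and stop on an object; FORCE is the grip in N (left out, the last holds). Time passes only in rows, so rows that repeat a pose let the fingers close. It gives the time, the measured TCP pose, the force and the opening at its end, in the units of the state.
- robot.read_state(): the state, without advancing time (a new reading comes with each control period).
- robot.read_camera(name): name is "scene" or "side" or "wrist"; returns a dict with "color" (384x512x3 uint8, red, green, blue), "mtx" (3x3 intrinsics, pixels), "R" (3x3) and "t" (3): a world point X has camera coordinates R X + t; the wrist camera has in their place "hand_eye" (4x4, takes a point from camera to tool coordinates, whose origin is the TCP and whose axes are the tool frame's). Camera axes: x right, y down, z forward; pixel columns grow to the right and rows downward; lengths in m; the calibration is good to about 2 mm. A picture is of the moment at which its call begins: read the wrist's pose just before it. There is no depth.
- robot.close_job(): hands the job in, once; it reports no verdict.
The state is a dict: "t": time; "q": joint angles; "dq": joint speeds; "joint_torque": joint torques, N m; "tool_pos": TCP position; "orientation": TCP orientation; "force": force on the tool from outside, world axes, zero at the start; "wrist_torque": the same for the moment, N m; "opening": finger opening in m.
Only numpy, scipy, OpenCV 4.12 (cv2) and the standard library are available. Lean on these libraries where they do the work, as an engineer would, in place of code of your own. Each camera call takes 0.05 s, during which the arm holds its last target. There are 200 camera calls.

### The job

Take the loose pine bar and set it on the assembly board as the missing side of the canvas strainer: standing on its narrow edge, snug along the free side fence, its end butted square against the clamped rail. Then push it endwise against the rail with about 12 N, keep that steady for three seconds while I line up the driver, and finish still holding it like that, without letting go or easing off, so that I can drive the screws from my side. Soft pine dents: grip it lightly (20 N is plenty, never over 30), don't ram the rail, and leave everything else on the bench where it is.

Things in the scene. Friction and masses are not known exactly. Their poses are not given: they have to be found in the camera images.
- bar: The loose pine bar to fit: pale planed softwood, 200 long x 22 wide x 40 mm high as it stands on its narrow edge on the bench, about 0.1 kg, both ends cut square and alike. Origin: centre of its underside; x runs along its 200 mm length, y across its 22 mm width, z up.
- bar_mid (a point): Centre of the pine bar: half way along, half way across, 20 mm above its underside.
- jig: The assembly board, fixed to the bench: grey melamine, 320 x 320 x 12 mm thick. Origin: centre of its underside, on the bench top; x points to its far side, where the person stands, y to its left, z up. It carries the rail along its far side, two low side fences along x and, at its right side (y = -109 mm), a first bar already screwed on. The loose bar goes to its left side.
- rail: The strainer's pale pine rail, 240 long (along y) x 22 x 40 mm high, standing on the board, rigidly clamped. Origin: centre of its underside, 12 mm above the bench; axes parallel to the board's. The bar's end is pressed on its near face, 11 mm towards -x from the origin. Two red-handled toggle clamps hold it at y = +45 and -45 mm, 75 mm above the bench at most, all beyond its near face.
- fence_mid (a point): Middle of the free (left) side fence's inner face, at the fence's top. The fence is a plywood strip along the board's x, 210 long x 25 wide x 12 mm high (its top is 24 mm above the bench, so 28 mm of the fitted bar stand above it). The inner face looks to the board's -y; the bar lies along it. It stops 30 mm short of the rail. Board, rail and fence are rigid.
- corner (a point): The corner for the bar, at the board's top, 12 mm above the bench: where the line of the free side fence's inner face meets the rail's near face. It is 90 mm along x and 120 mm along y from the board's origin. The fitted bar reaches from here 200 mm towards the board's -x, 22 mm towards its -y and 40 mm up, so its centre is at x = -10, y = 109, z = 32 mm from the board's origin.
- moulding: A dark-stained picture frame moulding with a thin gilt line, 260 x 30 x 24 mm, lying loose near the pine bar; to be left alone. Origin: centre of its underside, x along its length.
- spray_red: Red spray can, standing, 66 mm diameter, 192 mm high. Origin: centre of its underside.
- spray_blue: Blue spray can, standing, 66 mm diameter, 192 mm high. Origin: centre of its underside.
- glue: White glue bottle with an orange nozzle and a yellow label, standing, 60 mm diameter, 168 mm high. Origin: centre of its underside.
- driver: Green and black cordless driver lying on its side left of the board, about 240 x 190 x 62 mm. Origin: on the bench under the motor housing.
- screws: Blue sectioned tray of screws, 180 x 120 x 35 mm. Origin: centre of its underside.
Things that resemble listed ones, but are neither listed nor needed, are in the scene too. Of the things that look like the bar, take the one that is farthest from the robot's base at the start.

How it is judged:
On the way:
1. the bar is in its corner and pressed on the rail with a steady 6 to 20 N for 2 s (x of bar_mid in the frame of jig between -0.0135 and -0.0065 m and y of bar_mid in the frame of jig between 0.106 and 0.112 m and z of bar_mid in the frame of jig between 0.029 and 0.0345 m and angle between the x axis of bar and the x axis of jig, either way round below 0.03 rad and angle between the z axis of bar and the z axis of jig, either way round below 0.05 rad and contact force between bar and rail between 6 and 20 N), for 2 s.
At the end, for the whole second after the job is handed in: The bar stands on its narrow edge on the board, within 3.5 mm of its place along the rail's direction of push, within 3 mm of the free side fence, square within 0.03 rad and upright within 0.05 rad, at rest, still touched by the fingers and pressed on the rail with 6 to 20 N (all of step 1 and contact force between the fingers and bar above 2 N and linear speed of bar below 0.01 m/s); the arm keeps its last pose, push and grip.
It fails at once if the bar is squeezed by the fingers with more than 30 N a side (66 N for the two together, with a margin) (contact force between the fingers and bar above 66 N).
It fails at once if the bar is rammed on the rail with more than 40 N (contact force between bar and rail above 40 N).
It fails at once if the dark moulding is moved by more than 3 cm (distance of moulding from where it was at the start of the episode above 0.03 m).
It fails at once if another thing on the bench is moved by more than 3 cm (distance of any of spray_red, spray_blue, glue, driver, screws from where it was at the start of the episode above 0.03 m).
It also fails if it takes over 61 s, if anything falls off the work surface, if the arm or the gripper's body presses on something with over 40 N, if the wrist force passes 120 N, or if a joint passes its speed limit or range.

## Working session

There is one attempt and no reset: what is moved stays moved. The work goes in short steps, Python scripts to look and compute and a shell command to move; the robot and the scene stay as the last step left them, time stands still between calls to the robot, and variables do not carry over. Pictures are saved under pics/ and viewed, about 8 in all and at most 12, crops included, and the job is handed in when it is done.

```bash
ls; mkdir -p pics
cat > h.py <<'E'
import numpy as np, cv2
from plant import robot
from scipy.spatial.transform import Rotation as Ro
def snap(name,fn=None):
    s=robot.read_state(); c=robot.read_camera(name)
    if name=="wrist":
        H=np.array(c["hand_eye"]); T=np.eye(4); T[:3,:3]=Ro.from_rotvec(s["orientation"]).as_matrix(); T[:3,3]=s["tool_pos"]
        W=np.linalg.inv(T@H); R,t=W[:3,:3],W[:3,3]
    else: R,t=np.array(c["R"]),np.array(c["t"]).ravel()
    K=np.array(c["mtx"])
    if fn:
        cv2.imwrite(f"pics/{fn}.png",c["color"][:,:,::-1]); np.savez(f"pics/{fn}.npz",K=K,R=R,t=t)
    return c["color"],K,R,t
def load(fn):
    d=np.load(f"pics/{fn}.npz"); return d["K"],d["R"],d["t"]
def proj(X,cam):
    K,R,t=cam; p=(K@(R@np.atleast_2d(X).T+t[:,None])); return (p[:2]/p[2]).T
def back(uv,z,cam):
    K,R,t=cam; uv=np.atleast_2d(uv).astype(float); d=R.T@np.linalg.inv(K)@np.c_[uv,np.ones(len(uv))].T
    C=-R.T@t; return (C[:,None]+d*((z-C[2])/d[2])).T
E
python3 - <<'E'
from h import *
for n in ["scene","side","wrist"]: 
    c,K,R,t=snap(n,n+"0"); print(n,-R.T@t,R[2],K[0,0])
a,b,w=[cv2.imread(f"pics/{n}0.png") for n in("scene","side","wrist")]
s=robot.read_state();print(s)
E
```

```text
pics
scene [1.16143327 0.98716557 0.98280546] [-0.44386674 -0.66313382 -0.60269051] 482.99714129254687
side [-0.07172026 -0.59847994  1.03990057] [ 0.43511972  0.43756132 -0.78689956] 360.1869130304009
wrist [0.14267427 0.58777173 0.38344235] [ 0.25678963 -0.10001356 -0.96127851] 322.37733701220543
{'t': 0.15, 'q': array([ 1.12059896e+00,  1.31007639e-01,  1.48903867e+00, -1.32902663e-05,
        1.52300535e+00, -8.53896647e-02]), 'dq': array([ 0.00057561, -0.00293153, -0.00104686,  0.00069564,  0.00117321,
        0.00023045]), 'joint_torque': array([ 3.91716594e-04, -5.60477042e+01, -4.92335451e+01,  7.67567195e-02,
        3.05367855e-02, -3.84731095e-05]), 'tool_pos': array([0.21384424, 0.56011912, 0.21781126]), 'orientation': array([-1.36073804, -0.93546699,  0.93754989]), 'force': array([-0.55665346,  1.03055386,  0.51481699]), 'wrist_torque': array([0.07368212, 0.04358472, 0.02244868]), 'opening': 0.09291165570530564}
```

View pics/scene0.png

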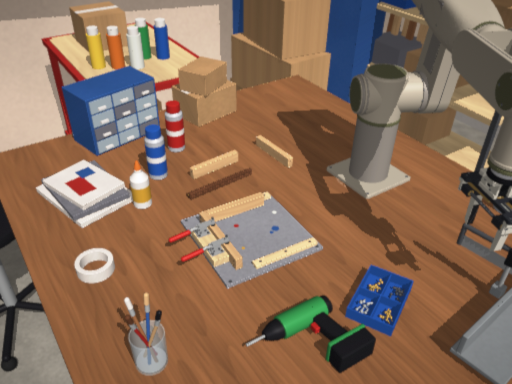

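View pics/side0.png

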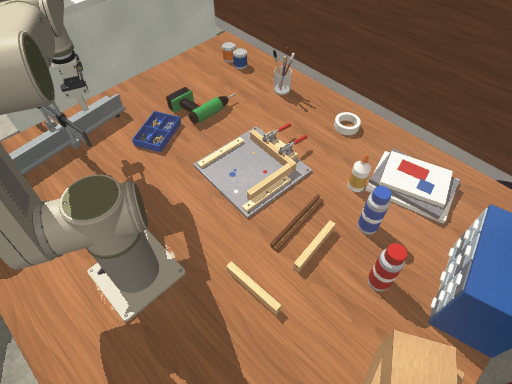

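Candidates for the bar: A at scene (214,163)/side (315,246), B at scene (273,151)/side (252,286). The fixed bar on the board is at scene (235,208), and the rail is at (222,245). A is the farther from the base and lies beside the moulding. I'll check it in a close crop.

Run:
```python
from h import *
a=cv2.imread("pics/scene0.png")[120:290,170:330]; b=cv2.imread("pics/side0.png")[115:320,190:350]
r=lambda im,k:cv2.resize(im,None,fx=k,fy=k,interpolation=cv2.INTER_CUBIC)
A=r(a,2.5)  # 400 x425
B=r(b,2.5)  # 400 x 512
o=np.zeros((520,800,3),np.uint8); o[:A.shape[0],:400]=A; o[:B.shape[0],400:]=B
cv2.imwrite("pics/crop1.png",o)
```

```text
(no output)
```

View pics/crop1.png

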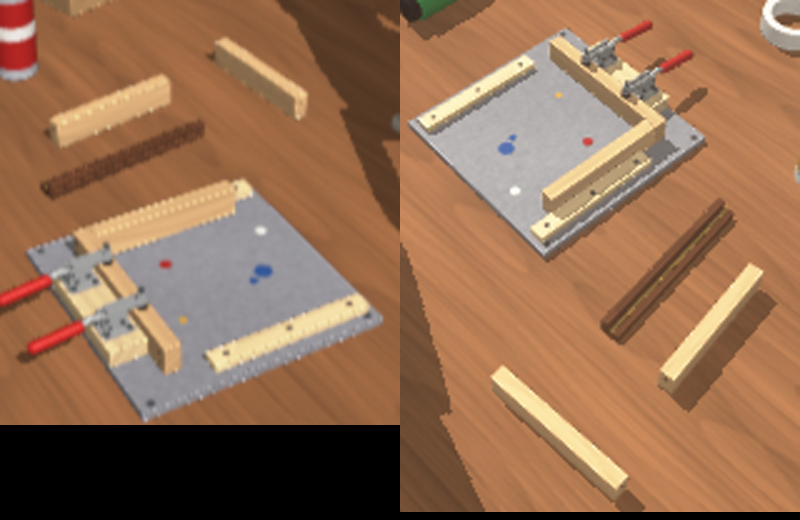

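The crop shows A as a pale bar standing on edge (side crop about (712,325)), farther out than B (560,430), with the moulding parallel between A and the board. So A is the target. Next I'll get rough positions from both views.

Run:
```python
from h import *
from scipy.optimize import least_squares
sc,sd=load("scene0"),load("side0")
S=lambda p:np.array(p,float)/2.5+[170,120]
D=lambda p:(np.array(p,float)-[400,0])/2.5+[190,115]
def tri(ps,pd):
    f=lambda X:np.r_[(proj(X,sc)-ps)[0],(proj(X,sd)-pd)[0]]
    r=least_squares(f,[.5,0,.03]);return r.x,np.abs(r.fun).max()
# top ends of A, B (mid of top edge of the end)
for n,p,q in [("A near",(165,79),(668,381)),("A far",(54,126),(757,267)),("B1",(219,42),(621,487)),("B2",(302,97),(497,373)),("moul1",(200,127),(608,332)),("moul2",(46,190),(727,208)),
  ("boardL",(28,252),(705,140)),("boardB",(148,418),(565,32)),("boardR",(381,318),(410,125))]:
    print(n,*tri(S(p),D(q)))
print(back(D([(705,140),(565,32),(410,125),(548,256)]),.012,sd)); print(back(S([(28,252),(148,418),(381,318)]),.012,sc))
```

```text
A near [ 0.35003905 -0.34540388  0.03206917] 0.3171971988544442
A far [ 0.5525997  -0.3204258   0.03397243] 0.31144099855748664
B1 [ 0.21721987 -0.39365471  0.03182349] 0.9233800477629188
B2 [ 0.20912916 -0.19261251  0.03438978] 0.04062402975029045
moul1 [ 0.35644507 -0.23980873  0.00728337] 0.13102894788269737
moul2 [ 0.61712818 -0.22246116  0.00807315] 0.21540895286346995
boardL [ 0.69505323 -0.11861482  0.00608165] 0.08136786352793024
boardB [0.71176663 0.20166147 0.00317326] 0.4459223371935366
boardR [0.39756976 0.21806543 0.00661094] 0.0866455930264749
[[ 0.69035665 -0.12122287  0.012     ]
 [ 0.7067434   0.19388489  0.012     ]
 [ 0.39535888  0.21357914  0.012     ]
 [ 0.3799111  -0.10418476  0.012     ]]
[[ 0.69801511 -0.1121211   0.012     ]
 [ 0.7152461   0.20930094  0.012     ]
 [ 0.40160844  0.22240959  0.012     ]]
```

Run:
```python
from h import *
s=robot.read_state(); print(Ro.from_rotvec(s["orientation"]).as_matrix().round(3)); 
c=robot.read_camera("wrist"); print(np.array(c["hand_eye"]).round(3)); print(c["mtx"])
sc,sd=load("scene0"),load("side0")
print(back([(177,150),(157,177),(141,205)],0,sc)); print(back([(377,286),(371,229),(358,190)],0,sd))
```

```text
[[ 0.357 -0.001 -0.934]
 [ 0.934 -0.001  0.357]
 [-0.001 -1.     0.   ]]
[[ 1.    -0.001 -0.     0.   ]
 [ 0.    -0.276  0.961 -0.166]
 [-0.001 -0.961 -0.276  0.076]
 [ 0.     0.     0.     1.   ]]
[[322.37733701   0.         252.44363217]
 [  0.         322.37733701 193.59059013]
 [  0.           0.           1.        ]]
[[ 5.11616624e-01 -5.24267765e-01  0.00000000e+00]
 [ 6.54596487e-01 -3.94267601e-01 -1.11022302e-16]
 [ 7.67487545e-01 -2.71212098e-01  0.00000000e+00]]
[[ 0.48784409 -0.54619203  0.        ]
 [ 0.64294603 -0.41933494  0.        ]
 [ 0.74808624 -0.29179012  0.        ]]
```

```bash
python3 -m inch '[[-1,0.03,-0.04,0.02,-0.18],[-1,0.07,-0.09,0.03,-0.36],[-1,0.11,-0.15,0.04,-0.54],[-1,0.15,-0.21,0.04,-0.72],[-1,0.19,-0.27,0.04,-0.9],[-1,0.23,-0.33,0.04,-1.08],[-1,0.27,-0.38,0.03,-1.26],[-1,0.3,-0.43,0.02,-1.44]]' && python3 -m inch '[[-1,0,0,0,-0.18],[-1,0,0,0,-0.36],[-1,0,0,0,-0.54],[-1,0,0,0,-0.72],[-1,0,0,0,-0.9],[-1,0,0,0,-1.08],[-1,0,0,0,-1.26],[-1,0,0,0,-1.39]]' && python3 -m inch '[[-1,0,0,0,0],[-1,0,0,0,0]]'
python3 - <<'E'
from h import *
snap("wrist","w1")
E
```

```text
t: 1.2
tool_pos: [0.4933, 0.1613, 0.2436]
orientation: [-1.562, 0.188, -0.188]
force: [0.3, 1.1, 0.5]
opening: 0.0931
t: 2.2
tool_pos: [0.4932, 0.1612, 0.2434]
orientation: [-1.178, 1.256, -1.256]
force: [-0.6, -0.3, 0.5]
opening: 0.0931
t: 2.45
tool_pos: [0.4931, 0.1612, 0.2433]
orientation: [-1.179, 1.254, -1.254]
force: [-0.5, 0.5, 0.1]
opening: 0.0926
```

View pics/w1.png

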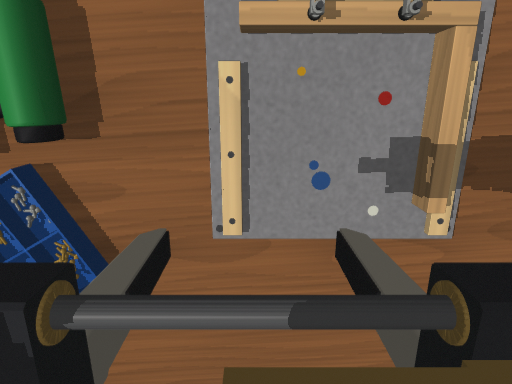

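```bash
cat >> h.py <<'E'
def cross(sig,half=None):
    h=(sig.max()+sig.min())/2 if half is None else half
    k=np.where(np.diff(np.sign(sig-h))!=0)[0]; return [i+(h-sig[i])/(sig[i+1]-sig[i]) for i in k]
def rb(fn): 
    im=cv2.imread(f"pics/{fn}.png").astype(float); return im[:,:,2]-im[:,:,0]
def lum(fn): return cv2.imread(f"pics/{fn}.png").astype(float).sum(2)/3
E
python3 - <<'E'
from h import *
cam=load("w1"); r=rb("w1"); L=lum("w1"); C=-cam[1].T@cam[2]; print("cam",C)
print(r[100,220:255].astype(int)); print(L[100,220:255].astype(int)); print(r[10:45,280].astype(int)); print(L[10:45,280].astype(int))
E
```

```text
cam [0.56963644 0.15670481 0.40903887]
[83 83 82 83 83 81 80 83 82 83 82 81 79 78 76 76 74 75 76 75 53  5 -1  1
 -1  0  1  0  2  0  0  0  0  1  1]
[165 168 167 166 166 163 165 167 167 167 166 164 163 160 157 154 152 152
 154 151 111  70  73  72  71  71  73  76 111 113 115 116 115 114 114]
[86 86 85 84 83 82 82 83 84 83 83 86 86 86 74 36 31 33 33 30 31 29 30  2
  0  1  0  2  1  1  0  0 -1 -1 -1]
[139 139 138 137 135 135 136 136 137 139 139 140 140 141 119  67  56  59
  59  55  55  54  56 112 113 113 113 114 115 116 117 118 120 120 119]
```

```bash
cat >> h.py <<'E'
def line(pts,z,cam):
    P=back(pts,z,cam)[:,:2]; vx,vy,x0,y0=cv2.fitLine(P.astype(np.float32),cv2.DIST_HUBER,0,.01,.01).ravel()
    d=np.array([vx,vy])*np.sign(vx if abs(vx)>abs(vy) else vy); n=np.array([-d[1],d[0]]); res=(P-[x0,y0])@n
    return np.array([x0,y0]),d,res.std()
E
python3 - <<'E'
from h import *
cam=load("w1"); r=rb("w1")
f=[(220+cross(r[v,220:255],38)[-1],v) for v in range(75,228)]
us=[u for u in range(255,430) if not 300<u<335 and not 395<u<428]
top=[(u,15+cross(r[15:30,u],58)[0]) for u in us]; bot=[(u,15+cross(r[15:45,u],15)[-1]) for u in us]
for n,p,z in [("fence",f,.024),("railtop",top,.052),("railbot",bot,.012)]:
    q,d,s=line(p,z,cam); print(n,q,np.arctan2(d[1],d[0]),s)
np.savez("pics/l1.npz",f=f,top=top,bot=bot)
E
python3 -m inch '[[-1,0.0,-0.03,0,0],[-1,0.0,-0.07,0.0,0],[-1,0,-0.1,0,0],[-1,0,-0.12,0,0],[-1,0,-0.12,0,0],[-1,0,-0.12,0,0]]'
python3 - <<'E'
from h import *
snap("wrist","w2")
cam=load("w2"); r=rb("w2"); L=lum("w2")
l=np.load("pics/l1.npz")
# predicted pixel of the fence & rail in w2
for k,z in [("f",.024),("top",.052),("bot",.012)]:
    p=l[k]; print(k,proj(back(p[[0,-1]],z,load("w1")),cam))
E
```

```text
fence [0.51171064 0.17423989] -0.062135383 8.34054454682091e-05
railtop [0.63871485 0.070492  ] 1.5083021 0.001739518665549975
railbot [0.639422   0.08024217] 1.5085994 1.8891967419316997e-05
t: 3.25
tool_pos: [0.4931, 0.0417, 0.2434]
orientation: [-1.179, 1.254, -1.254]
force: [-0.2, 0.7, -0.3]
opening: 0.0931
f [[134.60775775  82.0206459 ]
 [148.8924952  232.39155008]]
top [[136.72087235  32.60628237]
 [309.60106078  32.70781268]]
bot [[149.2419959   39.82971072]
 [322.23869559  39.88067922]]
```

Run:
```python
from h import *
cam=load("w2"); r=rb("w2"); L=lum("w2"); print(-cam[1].T@cam[2])
print(r[120,120:165].astype(int)); print(L[120,120:165].astype(int))
f=[(120+cross(r[v,120:170],38)[-1],v) for v in range(95,228)]
us=[u for u in range(165,320) if r[28,u]>60]
bot=[]
for u in us:
    k=cross(r[25:50,u],15)
    if k: bot.append((u,25+k[-1]))
top=[(u,22+cross(r[22:37,u],58)[-1]) for u in us if cross(r[22:37,u],58)]
for n,p,z in [("fence",f,.024),("fence bottom",f,.012),("railtop",top,.052),("railbot",bot,.012)]:
    q,d,s=line(p,z,cam); print(n,q,np.arctan2(d[1],d[0]),s)
```

```text
[0.56966104 0.03708814 0.40910002]
[80 81 80 79 79 80 79 81 79 79 78 77 75 74 72 72 72 71 58 25 25 25  5  0
  0  1  0 -1  0  0  0 -1  0  0  0  1 -1  0  1  0  0  0  1  0  1]
[164 161 161 161 161 161 162 163 162 161 159 156 153 151 149 148 146 143
 120  59  58  60  67  70  72  72  71  71  69  73 110 110 109 109 110 112
 113 112 113 114 114 115 115 113 115]
fence [0.50232255 0.1743952 ] -0.06154009 0.00011559044290540417
fence bottom [0.50022423 0.1786738 ] -0.061540816 0.00011918757384169189
railtop [0.63573945 0.01886244] 1.508899 2.008915451632e-05
railbot [0.6356461  0.01719567] 1.5086489 2.611658772718241e-05
```

```bash
python3 -m inch '[[-1,-0.01,-0.05,0,0.06],[-1,-0.02,-0.11,0,0.12],[-1,-0.04,-0.17,0,0.17],[-1,-0.05,-0.23,0,0.17],[-1,-0.06,-0.29,0,0.17],[-1,-0.07,-0.34,0,0.17],[-1,-0.073,-0.36,0,0.17],[-1,-0.073,-0.36,0,0.17]]'; python3 -m inch '[[-1,0,0,0,0],[-1,0,0,0,0]]'
python3 - <<'E'
from h import *
snap("wrist","w3")
E
```

```text
t: 4.3
tool_pos: [0.4203, -0.3182, 0.243]
orientation: [-1.258, 1.13, -1.128]
force: [0.5, 1.0, -0.6]
opening: 0.0931
t: 4.55
tool_pos: [0.4209, -0.3168, 0.2431]
orientation: [-1.258, 1.128, -1.126]
force: [-0.1, -0.1, -0.6]
opening: 0.0929
```

View pics/w3.png

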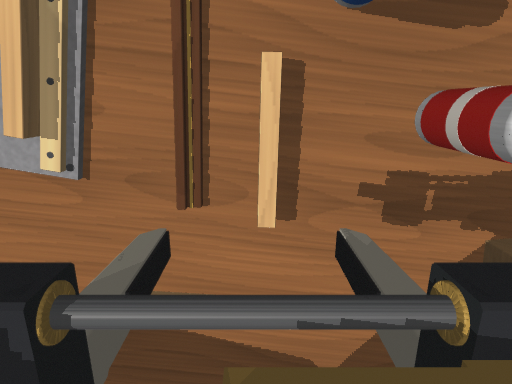

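```bash
cat >> h.py <<'E'
def bar(fn,rows,c0,c1,vr,z=.04,dbg=False):
    cam=load(fn); im=cv2.imread(f"pics/{fn}.png").astype(float); G=im[:,:,1]
    Lf,Rt=[],[]
    for v in rows:
        k=cross(G[v,c0:c1],115)
        if len(k)>=2: Lf.append((c0+k[0],v)); Rt.append((c0+k[-1],v))
    if dbg: print(G[rows[5],c0:c1].astype(int)); print(Lf[::40],Rt[::40])
    return line(Lf,z,cam),line(Rt,z,cam)
E
python3 - <<'E'
from h import *
im=cv2.imread("pics/w3.png").astype(int)
for c in (1,): print(im[100,250:300,c]); print(im[200,245:295,c]); print(im[42:64,271,c]); print(im[218:236,267,c])
E
```

```text
[ 94  93  94  91  93  94  94  93  93  95 114 173 172 176 178 178 177 177
 178 177 178 177 170 162 158 163 167 169 171 174  75  56  56  57  57  56
  56  56  57  57  57  56  58  57  57  57  60  59  58  61]
[ 93  93  92  92  92  91  92  91  92  91  92  91  91 161 173 171 172 169
 169 169 166 164 164 164 164 162 164 167 169 174 180  73  58  58  58  58
  59  57  56  58  57  58  58  57  56  57  57  58  57  57]
[ 87  85  85  85  85  86  86  84  82  96 169 174 174 173 174 172 172 171
 172 172 171 172]
[169 170 170 170 170 171 170 171 171 129  95  92  92  96  95  88  86  87]
```

Run:
```python
from h import *
cam=load("w3"); G=cv2.imread("pics/w3.png").astype(float)[:,:,1]; z=.04
l=[(245+cross(G[v,245:300],130)[0],v) for v in range(56,224)]; r=[(245+cross(G[v,245:300],130)[-1],v) for v in range(56,224)]
f=[(u,42+cross(G[42:64,u],130)[0]) for u in range(264,280)]; n=[(u,215+cross(G[215:240,u],130)[-1]) for u in range(261,273)]
for k in(.036,.04,.044):
    a,b=line(l,k,cam),line(r,k,cam); F=back(f,k,cam)[:,:2].mean(0); N=back(n,k,cam)[:,:2].mean(0)
    nn=np.array([-a[1][1],a[1][0]]); print(k,"yaw",[np.arctan2(x[1][1],x[1][0]) for x in(a,b)],"width",(a[0]-b[0])@nn,"len",np.hypot(*(F-N)),"ctr",(F+N)/2)
s=robot.read_state(); R=Ro.from_rotvec(s["orientation"]).as_matrix(); print(s["tool_pos"],np.arctan2(R[1,0],R[0,0]))
```

```text
0.036 yaw [np.float32(0.09091219), np.float32(0.090256125)] width 0.021708917 len 0.20084886437517604 ctr [ 0.45048461 -0.33214933]
0.04 yaw [np.float32(0.09091121), np.float32(0.09025768)] width 0.021476053 len 0.19869418885544654 ctr [ 0.45098551 -0.33189451]
0.044 yaw [np.float32(0.09091187), np.float32(0.09025672)] width 0.021243151 len 0.19653951333571718 ctr [ 0.4514864  -0.33163969]
[ 0.42085442 -0.31696945  0.24317144] -1.4603814140886495
```

```bash
python3 -m inch '[[-0.1,0.03,-0.015,0,-0.02],[-0.1,0.03,-0.015,-0.04,-0.02],[-0.1,0.03,-0.015,-0.08,-0.02],[-0.1,0.03,-0.015,-0.12,-0.02],[-0.1,0.03,-0.015,-0.15,-0.02],[-0.1,0.03,-0.015,-0.16,-0.02],[-0.1,0.03,-0.015,-0.165,-0.02],[-0.1,0.03,-0.015,-0.165,-0.02]]' 15
python3 - <<'E'
from h import *
snap("wrist","w4"); s=robot.read_state(); R=Ro.from_rotvec(s["orientation"]).as_matrix(); print(s["tool_pos"],np.arctan2(R[1,0],R[0,0]),R[:,1])
E
```

```text
t: 5.6
tool_pos: [0.4515, -0.3323, 0.0793]
orientation: [-1.25, 1.141, -1.143]
force: [0.2, 0.3, 0.2]
opening: 0.0512
[ 0.45167931 -0.33249557  0.0795982 ] -1.4802120214241252 [ 1.69680450e-03 -1.99536675e-04 -9.99998541e-01]
```

View pics/w4.png

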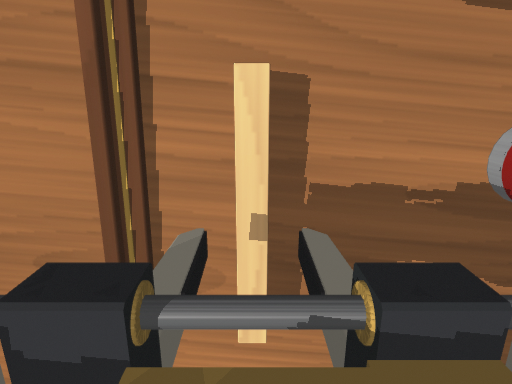

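Seen from near, the bar lies midway between the fingers (columns 235–269 against finger tips at 207 and 298) and parallel to them, and the moulding is clear on the left. Next: descend and grip.

```bash
python3 -m inch '[[-0.1,0,0,-0.02,0],[-0.1,0,0,-0.04,0],[-0.1,0,0,-0.055,0],[-0.1,0,0,-0.0635,0],[-0.1,0,0,-0.0635,0],[0.3,0,0,-0.0635,0],[0.5,0,0,-0.0635,0],[1,0,0,-0.0635,0]]' 20 && python3 -m inch '[[1,0,0,0,0],[1,0,0,0,0],[1,0,0,0,0],[1,0,0,0,0]]' 20
```

```text
t: 6.65
tool_pos: [0.452, -0.3328, 0.0167]
orientation: [-1.25, 1.14, -1.144]
force: [-0.2, -0.2, 0.4]
opening: 0.0256
t: 7.15
tool_pos: [0.452, -0.3328, 0.0167]
orientation: [-1.25, 1.14, -1.144]
force: [-1.0, -0.2, 0.4]
opening: 0.0218
```

```bash
python3 -m inch '[[1,0,0,0.01,0],[1,0,0,0.03,0],[1,0,0,0.06,0],[1,0,0,0.09,0],[1,0,0.02,0.11,0],[1,0.01,0.05,0.12,0],[1,0.02,0.09,0.12,0],[1,0.025,0.13,0.12,-0.02]]' && python3 -m inch '[[1,0.01,0.04,0,-0.03],[1,0.015,0.08,0,-0.06],[1,0.02,0.12,0,-0.09],[1,0.03,0.16,0,-0.12],[1,0.035,0.2,0,-0.133],[1,0.04,0.24,0,-0.133],[1,0.045,0.28,0,-0.133],[1,0.047,0.31,0,-0.133]]'
python3 - <<'E'
from h import *
s=robot.read_state(); R=Ro.from_rotvec(s["orientation"]).as_matrix(); print(s["tool_pos"],np.arctan2(R[1,0],R[0,0]),s["opening"],s["force"])
E
```

```text
t: 8.15
tool_pos: [0.4779, -0.2021, 0.1389]
orientation: [-1.24, 1.153, -1.162]
force: [-0.2, -0.2, -0.4]
opening: 0.0215
t: 9.15
tool_pos: [0.5255, 0.1097, 0.1409]
orientation: [-1.176, 1.249, -1.26]
force: [0.1, -0.7, -1.0]
opening: 0.0222
[0.52553734 0.10969823 0.14094617] -1.6331496675318855 0.02217701607768596 [ 0.05161238 -0.65237838 -1.02036635]
```

```bash
python3 -m inch '[[1,0,0.02,0,0],[1,0,0.04,0,0],[1,0,0.046,-0.02,0],[1,0,0.046,-0.045,0],[1,0,0.046,-0.06,0],[1,0,0.046,-0.07,0],[1,0,0.046,-0.076,0],[1,0,0.046,-0.076,0]]'
python3 - <<'E'
from h import *
snap("wrist","w5"); s=robot.read_state(); R=Ro.from_rotvec(s["orientation"]).as_matrix(); print(s["tool_pos"],np.arctan2(R[1,0],R[0,0]),R[:,1],s["opening"],s["force"])
E
```

```text
t: 10.15
tool_pos: [0.5256, 0.1555, 0.0649]
orientation: [-1.176, 1.249, -1.26]
force: [0.1, -0.3, -0.4]
opening: 0.022
[0.52595073 0.15563167 0.06539302] -1.6333414277310507 [ 0.00759995 -0.00224114 -0.99996861] 0.02211086195869781 [-0.51140315  1.53571248 -1.20400056]
```

View pics/w5.png

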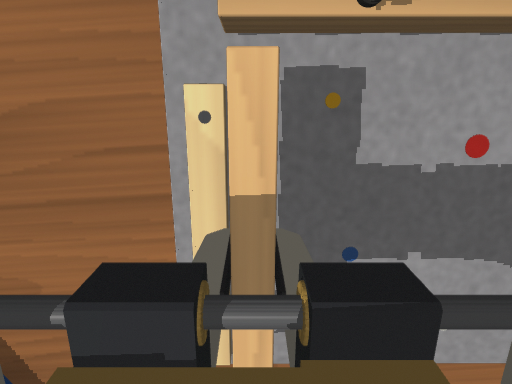

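The picture shows the bar in the grip with its far end at row 46 (columns 228–279), the fence edge at about column 226 and the rail's face at rows 17–32. Next I'll measure the held bar against the fence and rail lines.

```bash
cat > meas.py <<'E'
from h import *
import sys
FY=-0.0622; u=np.array([np.cos(FY),np.sin(FY)]); n=np.array([-u[1],u[0]])
fp=np.array([.5069,.1744]); 
rp=np.array([.6394,.0802]); cor=np.array([.6449,.1657])
def held(fn,ztop,rows,c0,c1,vf,thr=(30,)):
    cam=load(fn); im=cv2.imread(f"pics/{fn}.png").astype(float)
    return cam,im
E
python3 - <<'E'
from meas import *
im=cv2.imread("pics/w5.png").astype(int)
for v in(70,150): print(v,im[v,218:236,1],im[v,218:236,2]-im[v,218:236,0]); print(im[v,270:290,1],im[v,270:290,2]-im[v,270:290,0])
print(im[38:54,250,1],im[38:54,250,2]-im[38:54,250,0])
print(im[10:40,300,1],im[10:40,300,2]-im[10:40,300,0])
E
```

```text
70 [129 129 129 129 130 131 130 129 127 186 182 182 180 180 179 177 174 172] [  0   0   1   0   0   1  -1   1  23 100 103 103 103 103 102 102 103 102]
[175 176 177 178 178 178 177 156 115 115 129 129 126 123  81  79  80  80
  81  82] [101 101 101 101 102 102 101  94  64  10   1   0   1   0   0   0   0   0
   0   0]
150 [178 180 181 184 184 183 150  84  77  83 113 174 175 174 174 176 175 176] [ 82  85  85  84  85  86  69  37  30   3  48 102 102 101 101 102 102 101]
[168 169 170 172 172 170 128 104 128  84  84  84  84  82  82  81  81  81
  81  80] [101  99 100 100 100 100  72  20   0  -2   1  -1   0   0   0   0   0  -1
   0   0]
[127 127 127 127 127 127 126 125 147 163 173 173 173 173 174 173] [  0   0   0   0   1   0   1  -2  81  97 101 102 103 102 101 102]
[159 160 161 159 145 129 103  69  67  62  64  68  68  68  68  63  62  63
  65  62  60  64  65 122 125 124 124 124 124 124] [94 95 95 94 85 76 59 39 36 33 35 37 37 36 37 34 33 34 34 32 32 33 34  2
 -1  0  0 -2 -2 -2]
```

Run:
```python
from meas import *
cam=load("w5"); im=cv2.imread("pics/w5.png").astype(float); G=im[:,:,1]; r=im[:,:,2]-im[:,:,0]
# bar top edges
z=.0887
L=[];Rt=[];F=[]
for v in range(55,180):
    k=cross(r[v,222:240],50) if v<80 else cross(G[v,225:240],140)
    if k: L.append(((222 if v<80 else 225)+k[-1],v))
    k=cross(G[v,270:285],145)
    if k: Rt.append((270+k[0],v))
E_=[(c,38+cross(r[38:54,c],50)[0]) for c in range(234,274)]
for k in (.085,z,.092):
    a,b=line(L,k,cam),line(Rt,k,cam); e=back(E_,k,cam)[:,:2]
    print(k,"yawrel",[float(np.arctan2(x[1][1],x[1][0])-FY) for x in(a,b)],"w",float((a[0]-b[0])@n),"left to fence",float((a[0]-fp)@n),"right",float((b[0]-fp)@n),"end to rail",((e-rp)@u).mean(),"sd",a[2],b[2])
# fence and rail again from here
f=[];
for v in range(95,200):
    k=cross(r[v,215:228],55)
    if k: f.append((215+k[-1],v))
q,d,s=line(f,.024,cam); print("fence",(q-fp)@n,np.arctan2(d[1],d[0])-FY,s)
t=[(c,12+cross(r[12:30,c],60)[0]) for c in range(285,350)]; bo=[(c,25+cross(r[25:40,c],17)[-1]) for c in range(285,350)]
for p,zz in((t,.052),(bo,.012)):
    q,d,s=line(p,zz,cam); print("rail",(q-rp)@u,s)
```

```text
0.085 yawrel [0.0010779686272144318, -0.0030117519199848175] w 0.02156431965041879 left to fence -0.0064709102381808525 right -0.02803522988859964 end to rail -0.01930817928931608 sd 7.42108269194741e-05 1.5517357209311844e-05
0.0887 yawrel [0.0010777302086353302, -0.003024328500032425] w 0.02101394238933695 left to fence -0.006742694285132342 right -0.027756636674469287 end to rail -0.019901425966835397 sd 7.23319233155709e-05 1.512531418101711e-05
0.092 yawrel [0.0010777860879898071, -0.003020491451025009] w 0.020526950142565913 left to fence -0.006985107639139096 right -0.027512057781705006 end to rail -0.020430537868406668 sd 7.065555943078886e-05 1.4774265253150214e-05
fence 0.00036628304939783615 -0.003128346 0.0005303625575340727
rail -0.0003928337401057016 1.2637332690632651e-05
rail -0.00017139153589701281 7.886916130423287e-06
```

```bash
python3 -m inch '[[1,0,0,-0.01,0],[1,0,0,-0.02,0],[1,0,0,-0.028,0],[1,0,0,-0.032,0],[1,0,0,-0.034,0],[1,0,0,-0.035,0],[1,0,0,-0.035,0],[1,0,0,-0.035,0]]' && python3 -m inch '[[1,0,0,-0.001,0],[1,0,0,-0.002,0],[1,0,0,-0.002,0]]'
```

```text
t: 11.2
tool_pos: [0.5261, 0.1557, 0.0307]
orientation: [-1.174, 1.248, -1.26]
force: [-0.1, 0.5, -1.0]
opening: 0.0215
t: 11.58
tool_pos: [0.5264, 0.1557, 0.0289]
orientation: [-1.174, 1.248, -1.26]
force: [0.8, 0.9, 0.5]
opening: 0.0221
```

```bash
python3 -m inch '[[1,0,0,-0.001,0],[1,0,0,-0.001,0],[1,0,0,-0.001,0]]' && python3 -m inch '[[1,0,0.002,-0.0003,0],[1,0,0.004,-0.0003,0],[1,0,0.005,-0.0003,0],[1,0,0.005,-0.0003,0]]' && python3 -m inch '[[1,0,0.001,0,0],[1,0,0.001,0,0]]'
```

```text
t: 11.95
tool_pos: [0.5265, 0.1557, 0.0287]
orientation: [-1.174, 1.248, -1.26]
force: [-4.0, -1.2, 8.3]
opening: 0.0221
t: 12.45
tool_pos: [0.5268, 0.1608, 0.0287]
orientation: [-1.174, 1.247, -1.261]
force: [-0.2, -2.3, 4.9]
opening: 0.0219
t: 12.7
tool_pos: [0.5269, 0.1619, 0.0287]
orientation: [-1.173, 1.247, -1.261]
force: [-0.0, -1.0, 3.5]
opening: 0.0218
```

```bash
python3 -m inch '[[1,0,0.0005,0,0],[1,0,0.0005,0,0]]' && python3 -m inch '[[1,0,0.0007,0,0],[1,0,0.0007,0,0]]'
```

```text
t: 12.95
tool_pos: [0.5269, 0.1621, 0.0287]
orientation: [-1.174, 1.247, -1.261]
force: [-0.5, -5.0, 5.0]
opening: 0.0216
t: 13.2
tool_pos: [0.5269, 0.1621, 0.0287]
orientation: [-1.175, 1.247, -1.262]
force: [-0.6, -6.4, 5.2]
opening: 0.0215
```

```bash
python3 -m inch '[[1,0.003,0.0001,-0.0003,0],[1,0.006,-0.0001,-0.0003,0],[1,0.009,-0.0003,-0.0003,0],[1,0.012,-0.0004,-0.0003,0],[1,0.015,-0.0006,-0.0003,0],[1,0.016,-0.0007,-0.0003,0],[1,0.016,-0.0007,-0.0003,0]]'
python3 - <<'E'
from h import *
snap("wrist","w6"); s=robot.read_state(); R=Ro.from_rotvec(s["orientation"]).as_matrix(); print(s["tool_pos"],np.arctan2(R[1,0],R[0,0]),R[:,1],s["opening"],s["force"])
E
```

```text
t: 14.08
tool_pos: [0.5403, 0.1612, 0.0286]
orientation: [-1.179, 1.25, -1.26]
force: [-15.6, -5.5, 19.4]
opening: 0.0218
[0.54036215 0.16116592 0.0285955 ] -1.6333208385982676 [ 0.00360215 -0.00433864 -0.9999841 ] 0.02167050674097273 [-15.89572772  -6.14485293  18.63030234]
```

View pics/w6.png

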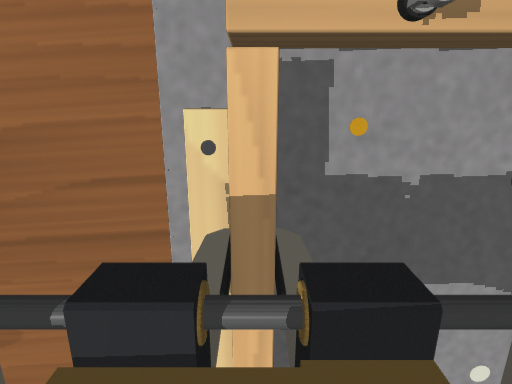

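Run:
```python
from meas import *
cam=load("w6"); im=cv2.imread("pics/w6.png").astype(float); r=im[:,:,2]-im[:,:,0]; G=im[:,:,1]
print(G[28:56,255].astype(int)); print(r[28:56,255].astype(int)); print(G[28:56,300].astype(int))
print("rail top edge",[((back([(c,33)],.052,cam)[0,:2]-rp)@u).round(4) for c in(240,300)])
for zz in(.048,.052,.056): print(zz,"end at",((back([(250,48)],zz,cam)[0,:2]-rp)@u))
print(back([(231,155)],.024,load("w1")), back([(208,147)],.024,cam))
```

```text
[160 149 137 125  99  69  66  61  63  65  67  66  64  62  63  63  64  60
  64 157 169 172 173 173 173 172 173 170]
[ 94  87  79  73  57  35  36  34  34  34  36  36  36  32  32  36  34  32
  34  90 100 100 101 101 100 101 101 102]
[159 148 135 126  99  68  65  61  65  67  67  67  65  62  62  63  64  60
  61  64  76 123 126 126 124 125 122 123]
rail top edge [np.float64(-0.0008), np.float64(-0.0008)]
0.048 end at -0.005743310469801144
0.052 end at -0.0063466049579673335
0.056 end at -0.006949899446133634
[[0.50963718 0.18619029 0.024     ]] [[0.59533277 0.18139991 0.024     ]]
```

The bar's end is still 6 mm short of the rail. It has not slipped in the grip: it is dragging on the board under 19 N of downward load. I'll unload it in z and then go on.

```bash
python3 -m inch '[[1,0,0,0.0005,0],[1,0,0,0.001,0],[1,0,0,0.001,0]]' && python3 -m inch '[[1,0.001,-0.0001,0.0002,0],[1,0.002,-0.0001,0.0002,0],[1,0.003,-0.0002,0.0002,0],[1,0.003,-0.0002,0.0002,0]]'
```

```text
t: 14.5
tool_pos: [0.5397, 0.1612, 0.0289]
orientation: [-1.18, 1.251, -1.259]
force: [-0.8, -1.8, -1.9]
opening: 0.0218
t: 15.0
tool_pos: [0.5429, 0.161, 0.029]
orientation: [-1.18, 1.251, -1.259]
force: [-0.6, -2.1, -2.2]
opening: 0.022
```

```bash
python3 -m inch '[[1,0.001,-0.0001,0,0],[1,0.002,-0.0001,0,0],[1,0.0025,-0.0002,0,0],[1,0.0025,-0.0002,0,0]]' && python3 -m inch '[[1,0.0005,0,0,0],[1,0.001,0,0,0],[1,0.001,0,0,0]]'
```

```text
t: 15.5
tool_pos: [0.5453, 0.1609, 0.029]
orientation: [-1.18, 1.251, -1.259]
force: [-2.8, -1.2, -0.0]
opening: 0.0221
t: 15.88
tool_pos: [0.5453, 0.1609, 0.0288]
orientation: [-1.182, 1.253, -1.259]
force: [-7.5, -1.9, 3.7]
opening: 0.022
```

```bash
python3 -m inch '[[1,0.0012,0,0,0],[1,0.0016,0,0,0],[1,0.0018,0.0002,0,0],[1,0.0018,0.0002,0,0]]'
python3 - <<'E'
from meas import *
snap("wrist","w7"); s=robot.read_state(); R=Ro.from_rotvec(s["orientation"]).as_matrix(); print(s["tool_pos"],np.arctan2(R[1,0],R[0,0]),R[:,1],s["opening"],s["force"],s["wrist_torque"])
E
```

```text
t: 16.38
tool_pos: [0.5453, 0.1609, 0.0287]
orientation: [-1.185, 1.255, -1.257]
force: [-11.0, -2.8, 7.5]
opening: 0.0217
[0.5453522  0.16090399 0.02864297] -1.633015412556122 [-0.00350963 -0.00505122 -0.99998108] 0.02161337704292448 [-11.01000992  -3.28870517   7.84158822] [-0.52937505  1.92552359  0.01738673]
```

View pics/w7.png

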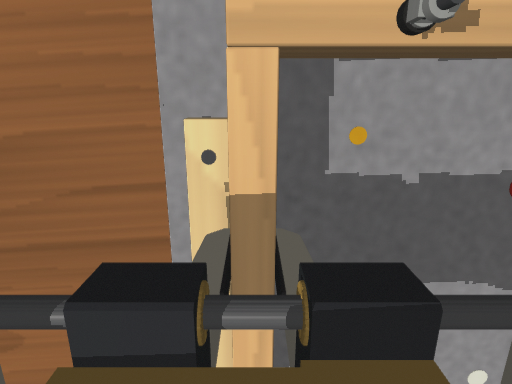

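The bar's end now meets the rail's top edge squarely (row 46, columns 228–279) and its left side runs along the fence edge (column 228). Some of the push may be going into board friction (fz 8 N), so I'll ease z while pushing.

```bash
python3 -m inch '[[1,0.0018,0.0002,0.0002,0],[1,0.0022,0.0002,0.0005,0],[1,0.0022,0.0003,0.0008,0],[1,0.0022,0.0003,0.0008,0],[1,0.0022,0.0003,0.0008,0]]'
```

```text
t: 17.05
tool_pos: [0.5454, 0.1609, 0.0286]
orientation: [-1.19, 1.258, -1.256]
force: [-10.0, -3.1, 3.2]
opening: 0.0219
```

```bash
python3 -m inch '[[1,0.0024,0.0003,0.0008,0],[1,0.0026,0.0003,0.0008,0],[1,0.0026,0.0003,0.0008,0],[1,0.0026,0.0003,0.0008,0],[1,0.0026,0.0003,0.0008,0],[1,0.0026,0.0003,0.0008,0],[1,0.0026,0.0003,0.0008,0],[1,0.0026,0.0003,0.0008,0]]'
python3 - <<'E'
from meas import *
for i in range(6):
    c=snap("wrist","w8" if i==5 else None); s=robot.read_state(); print(s["t"],s["force"].round(1),s["tool_pos"].round(4),s["opening"])
R=Ro.from_rotvec(s["orientation"]).as_matrix(); print(R[:,1])
cam=load("w8"); im=cv2.imread("pics/w8.png").astype(float); G=im[:,:,1]; r=im[:,:,2]-im[:,:,0]
Rt=[]
for v in range(70,170):
    k=cross(G[v,270:285],125); 
    if k: Rt.append((270+k[0],v))
b=line(Rt,.052,cam); print("right edge from fence",(b[0]-fp)@n,"yawrel",np.arctan2(b[1][1],b[1][0])-FY,b[2])
print(G[80,218:236].astype(int),G[40:56,255].astype(int),G[40:56,300].astype(int))
E
```

```text
t: 18.05
tool_pos: [0.5454, 0.1609, 0.0286]
orientation: [-1.194, 1.261, -1.254]
force: [-11.5, -3.3, 5.1]
opening: 0.0221
18.1 [-12.9  -3.3   4.5] [0.5454 0.1609 0.0286] 0.02175891548112518
18.15 [-11.8  -3.2   4.5] [0.5454 0.1609 0.0286] 0.022054835426376276
18.2 [-11.6  -3.2   4.9] [0.5454 0.1609 0.0286] 0.021740851660708493
18.25 [-11.6  -3.2   5.3] [0.5454 0.1609 0.0286] 0.022091208467617047
18.3 [-11.7  -3.6   6.4] [0.5454 0.1609 0.0286] 0.021789787354286543
18.35 [-11.9  -3.4   5.1] [0.5454 0.1609 0.0286] 0.022253889280243258
[-0.01326433 -0.00684622 -0.99988859]
right edge from fence -0.02121988437246217 yawrel -0.0017167144 9.84844973124753e-06
[127 128 126 124 124 124 123 124 124 184 179 179 178 178 179 179 180 180] [159 159 161 151 138 127 101 111 157 174 174 174 173 173 173 174] [159 160 160 152 139 126 104  70  65  65  68  68  65  62  63  62]
```

Run:
```python
from meas import *
f=[]
for i in range(64):
    snap("wrist"); s=robot.read_state(); f.append(s["force"])
f=np.array(f); print(s["t"],f.mean(0).round(1),f.min(0).round(1),f.max(0).round(1),s["tool_pos"],s["opening"])
a,_,_,_=snap("scene","scene9"); b,_,_,_=snap("side","side9")
S=load("side9");D=load("scene9")
ctr=cor-.1*u-.011*n; 
def box(img,cam):
    im=cv2.resize(img[:,:,::-1],None,fx=4,fy=4,interpolation=cv2.INTER_CUBIC)
    for z in(.052,):
        P=[np.r_[ctr+sx*.1*u+sy*.011*n,z] for sx,sy in((-1,-1),(1,-1),(1,1),(-1,1))]
        for p in proj(np.array(P),cam): cv2.circle(im,tuple((4*p+1.5).astype(int)),2,(255,0,255),-1)
    c=(4*proj(np.r_[ctr,.05],cam)[0]).astype(int); return im[max(c[1]-250,0):c[1]+250,max(c[0]-200,0):c[0]+200]
A,B=box(a,D),box(b,S); h=min(len(A),len(B)); cv2.imwrite("pics/end.png",np.hstack([A[:h],B[:h]]))
```

```text
21.55 [-12.1  -3.1   5.1] [-13.4  -4.3   4. ] [-10.6  -1.8   6.1] [0.54543832 0.16089098 0.02860067] 0.02205798109313546
```

View pics/end.png

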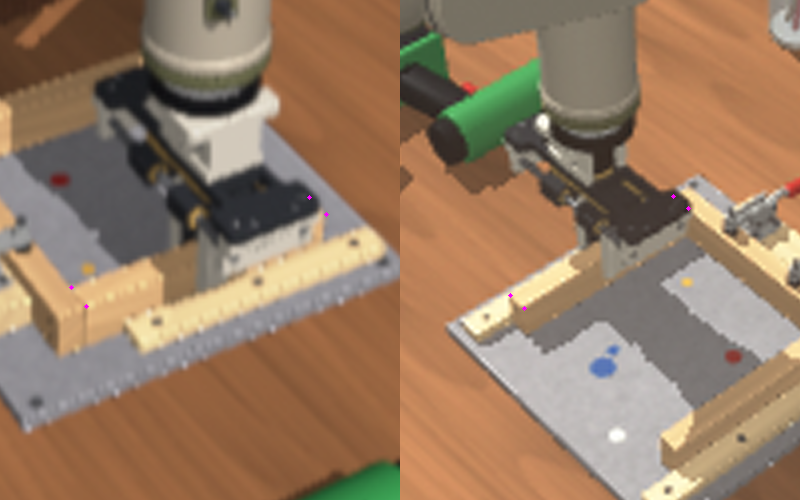

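The push is steady at 12 N on the wrist, but 5 N still bears on the board, and friction there could take some of it. I'll ease z once more with a touch more push, then hold again.

```bash
python3 -m inch '[[1,0.0026,0.0003,0.0008,0],[1,0.0027,0.0003,0.0009,0],[1,0.0028,0.0002,0.001,0],[1,0.0029,0.0002,0.0011,0],[1,0.0029,0.0002,0.0011,0],[1,0.0029,0.0002,0.0011,0],[1,0.0029,0.0002,0.0011,0],[1,0.0029,0.0002,0.0011,0]]'
python3 - <<'E'
from meas import *
f=[]
for i in range(62):
    snap("wrist","w9" if i==61 else None); s=robot.read_state(); f.append(s["force"])
f=np.array(f); print(s["t"],f.mean(0).round(1),f.min(0).round(1),f.max(0).round(1),s["tool_pos"],s["opening"])
print(Ro.from_rotvec(s["orientation"]).as_matrix()[:,1])
cam=load("w9"); G=cv2.imread("pics/w9.png").astype(float)[:,:,1]
Rt=[(270+cross(G[v,270:285],125)[0],v) for v in range(75,170)]
b=line(Rt,.052,cam); print("right edge from fence",(b[0]-fp)@n,"yawrel",np.arctan2(b[1][1],b[1][0])-FY)
print(G[36:56,255].astype(int),G[36:56,300].astype(int))
E
```

```text
t: 22.65
tool_pos: [0.5455, 0.1609, 0.0286]
orientation: [-1.199, 1.265, -1.252]
force: [-13.0, -3.0, 3.5]
opening: 0.022
25.75 [-12.2  -2.4   3.4] [-13.   -3.7   2.3] [-10.8  -1.2   4.9] [0.54554338 0.16092688 0.02860875] 0.021593976559225136
[-0.01896284 -0.00760074 -0.9997913 ]
right edge from fence -0.021122235672249766 yawrel -0.001818087
[157 158 157 157 159 159 160 156 144 130 115  84 152 171 175 174 174 174
 173 173] [157 157 157 159 159 159 159 157 144 131 116  79  66  64  67  68  67  62
  64  63]
```

```bash
python3 -c "
from plant import robot
print(robot.close_job()); s=robot.read_state(); print(s['t'],s['force'],s['opening'])"
```

```text
the job is handed in; nothing more can be done
None
the job is handed in; nothing more can be done
```

The bar is in place as the missing side of the strainer, and I handed the job in at about 26 s with the arm still gripping it and pushing. I took the pine bar farthest from the base and gripped it at its middle with 20 N. I set it on the board, brought it up to the free fence and slid it up to the rail. My one hitch was that it dragged on the board about 6 mm short of the rail; I eased the downward load and finished the approach gently.

**Push:** over the last 3.1 s the wrist read 12.2 N endwise on average (10.8 to 13.0 N), with 3.4 N on the board and 2.4 N on the fence. That is the wrist force, not a direct reading at the rail. Friction may take some of it, and I estimate at least 8 N reaches the rail.

**Fit:** the end meets the rail with no visible gap. The bar's inner side measured 21.1 mm from the fence line (22 mm nominal) and the bar is square within 0.002 rad.

**Not measured:**
- **Tilt:** the tool pitched about 0.02 rad while pushing. I did not measure the bar's own tilt; it looked level in the overhead views.
- **Last grip and force:** nothing could be read after handing in, so these rest on the readings just before.
- **Other things on the bench:** I did not re-measure them, but the path stayed clear of them and I noticed no contact.

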